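# Mark a batch of blocks in a hinged-plate marking jig

## Robot

A 7-joint arm with a two-finger parallel gripper is mounted at the origin on a cart in front of the work surface, level with it; the furniture and walls round the work are solid. World frame = base frame: x ahead of the robot, y to its left, z up, the work surface at z = 0. Lengths are in mm, angles in rad, forces in N, time in s.
With the tool pointing down it reaches from about 400 to 875 mm from the base axis. Payload 19.3 kg.
Tool frame: the origin (TCP) lies at the very end of the fingers, on their centre line; the grasp point (between the pads) lies 19 mm behind it (env.grip_depth is the z of the grasp point in the tool frame, in mm); z points along the fingers, y is the line along which they close (so a half turn about z gives the same grasp; the last joint's range is limited). The gripper opens to 85 mm and grips with 20 to 120 N. Pads are 22 mm wide; open, the fingers measure 114 mm over their backs; the gripper's body (76 mm by 85 mm) begins 54 mm behind the grasp point. The pads swing forward as they close: fully open they stand 13 mm farther back than shut.
Start: joints at [1.203, 0.521, -0.036, 1.599, 0.021, 1.021, -0.113], TCP at [183.358, -597.49, 231.291] pointing down, gripper open.
Joint ranges: [-2.91, 2.91], [-0.3, 2.13], [-1.5, 1.42], [0.17, 2.43], [-1.26, 4.41], [0.16, 1.93], [-2.52, 2.52]. Speed limits (rad/s): [1.89, 1.89, 2.39, 2.39, 3.01, 3.01, 3.01].

## Interface

Orientations are given as a unit quaternion [w, x, y, z].
In Python, from cell import env, effector, imaging gives the robot as it stands. The module is installed in compiled form; this text tells all that it offers. Calls block until the motion is done:
- env.move_ptp(position, orientation): joint-space move of the TCP to a pose.
- env.move_linear(position, attitude=None, feed=150, stop_force=None): straight line of the TCP; attitude=None keeps the orientation; feed is the mean speed in mm/s. With stop_force (N) it stops when the force on the tool has changed by that much, and returns True; else False.
- env.set_joints(angles): joint-space move.
- effector.set_gripper(opening): finger opening in mm; the grip force is fixed at half the most; returns when the fingers have stopped.
- env.sleep(seconds).
- env.ik(position, orientation): joint angles nearest the present ones, or None.
- env.observe(): the state.
- imaging.grab_frame(name): name is "scene" or "top" or "wrist"; returns a dict with "image" (384x512x3 uint8, red, green, blue), "fx", "fy", "cx", "cy" (pixels), "dist" ([k1, k2, p1, p2, k3] as OpenCV has them; the pictures are not rectified), "rvec" (rotation vector, rad) and "tvec" (3), from world to camera coordinates, as OpenCV has them. Camera axes: x right, y down, z forward; pixel columns grow to the right and rows downward; lengths in mm; the calibration is good to about 2 mm. A picture is of the moment at which its call begins. There is no depth.
A pose or a line that the arm cannot do raises env.Unreachable and nothing moves.
- env.finish_job(): hands the job in; it is judged then, once.
The state is a dict: "t": time; "qpos": joint angles; "dq": joint speeds; "joint_efforts": joint torques, N m; "eef_pos": TCP position; "eef_rot": TCP orientation; "force": force on the tool from outside, world axes, zero at the start; "moment": the same for the moment, N m; "width": finger opening in mm; "gripper_force": force on a finger pad.
Only numpy, scipy, OpenCV 4.12 (cv2) and the standard library are available. Lean on these libraries where they do the work, as an engineer would, in place of code of your own. Each camera call takes 0.05 s, during which the arm holds its last target. There are 200 camera calls.

## Task

Mark the batch of pine blocks that lies in the shallow wooden tray (two or three of them) in the marking jig: swing the jig's plate up, lay each block flat in a pocket of its own, lower the plate gently onto its stops, and press the red plunger fully down so that the points mark all the blocks at once. Then swing the plate up again, lay all the blocks flat in the tray once more, side by side, and leave the plate standing open. Leave everything else on the bench as it is.

Things in the scene. Friction and masses are not known exactly. Their poses are not given: they have to be found in the camera images.
- block_a: Pine block, a plain brick of sawn wood, 110 mm long (its own y axis), 45 mm wide (x), 38 mm high (z), about 0.1 kg; grip it across the 45 mm. Origin at the centre of its underside. It may be absent. The blocks are alike and either end may go first.
- block_b: Pine block, a plain brick of sawn wood, 110 mm long (its own y axis), 45 mm wide (x), 38 mm high (z), about 0.1 kg; grip it across the 45 mm. Origin at the centre of its underside. It may be absent. The blocks are alike and either end may go first.
- block_c: Pine block, a plain brick of sawn wood, 110 mm long (its own y axis), 45 mm wide (x), 38 mm high (z), about 0.1 kg; grip it across the 45 mm. Origin at the centre of its underside. It may be absent. The blocks are alike and either end may go first.
- jig: Marking jig, fixed: plywood base 230 mm (x) by 245 mm (y) by 18 mm thick with three pockets side by side, and over them an aluminium plate hinged at the back. Origin: centre of the base's underside; x points to the hinge side (away from the robot), y to the left. Two stop posts, 18 mm thick, rise to 80 mm above the bench at x = -45, y = +-106 mm; two hinge brackets stand at the back.
- pocket_1 (a point): Centre of the floor of the left pocket, 18 mm above the bench. A pocket is 118 mm long (jig's x) and 51 mm wide (jig's y), between half-round wooden rails that rise 10.5 mm above its floor; pockets lie 72 mm apart. A block lies in it flat, its length along the jig's x, and stands 27.5 mm proud of the rails, where fingers take or release it.
- pocket_2 (a point): Centre of the floor of the middle pocket; otherwise as pocket_1.
- pocket_3 (a point): Centre of the floor of the right pocket; otherwise as pocket_1.
- plate_hinge (a point): Middle of the plate's hinge axis, which runs along the jig's y, 84 mm above the bench, at x = 105 mm in the jig's frame.
- plate (a joint): Angle of the jig's plate in rad: 0 = level, down on its stops; grows as its front edge swings up and back; 1.57 = upright; limit 1.9. A friction hinge keeps it at any angle; moving it takes about 6 N at the handle upward, 2 N downward. At the start it stands part-way, too low to load. The plate is 236 mm wide, 8 mm thick and reaches 165 mm from the hinge axis.
- plate_handle (a point): Middle of the plate's handle, a straight round steel bar 12 mm thick, 96 mm long, parallel to the hinge, 210 mm from its axis, in the plate's mid-plane. A gap of 39 mm, open from above, parts it from the plate's edge; side arms 48 mm to either side. Plate down: bar 84 mm above the bench; plate upright: topmost, at 294 mm. It can turn between the fingers as the plate swings.
- plunger (a joint): Travel of the red plunger in m: 0 = up at rest, 0.010 = pressed fully down to its stop. A spring brings it back; the force grows from 3 N to 9 N over the travel.
- plunger_top (a point): Centre of the top of the plunger's red mushroom head, 44 mm across, in the middle of the plate, 85 mm from the hinge axis. With the plate down its top is 134 mm above the bench, 46 mm above the plate's face, and is pressed straight down. It carries three points below the plate, one per pocket, that reach the blocks only when it is fully down.
- tray_in (a point): Centre of the floor of the shallow wooden tray, fixed, 6 mm above the bench; floor 150 mm (tray's x, about away from the robot) by 240 mm (y), rim 6 mm thick, 10 mm above the floor. Three blocks fit side by side, 76 mm apart, length along x. The head of a fixed mitre saw overhangs the bench between tray and jig (x over 0.51 m, y -0.12 to 0, z over 0.29 m): pass in front of it.
- glue_bottle: Yellow glue bottle, 40 x 60 mm and 171 mm tall, standing behind the jig; not to be disturbed. Origin at the centre of its underside.
- sanding_block: Black rubber sanding block, 50 x 100 x 30 mm, lying beyond the tray; not one of the pine blocks, not to be disturbed. Origin at the centre of its underside.

How it is judged:
By the outcome, as a careful person would: the job done as asked, in the order asked, and still so for the second after the job is handed in, with the robot touching nothing.
Of block_a, block_b, block_c only 2 to 3 are there at a start; the rules pass over those that are not, and their reading is None.
At some moment in a run one of block_a, block_b, block_c may be knocked a few centimetres aside while the robot is not near it.
Once in a run the grip may slacken for a moment while it holds something.
It also fails if it takes over 210 s, if anything falls off the work surface, if the arm or the gripper's body presses on something with over 40 N, if the wrist force passes 120 N, or if a joint passes its speed limit or range.

## Working session

There is one attempt and no reset: what is moved stays moved. The work goes in short steps, each a Python script; the robot and the scene stay as the last script left them, time stands still between calls to the robot, and variables do not carry over. Pictures are saved under pics/ and viewed, at most 14 in all, crops included, and the job is handed in when it is done.

```bash
mkdir -p pics; ls; python3 - <<'E'
from cell import env, effector, imaging
import cv2
for n in ("scene","top"):
    f=imaging.grab_frame(n); cv2.imwrite(f"pics/{n}0.png",f["image"][:,:,::-1])
    print(n,{k:f[k] for k in f if k!="image"})
o=env.observe(); print(o["t"],o["eef_pos"],o["eef_rot"],o["force"],o["width"],env.grip_depth)
E
```

```text
pics
scene {'fx': 462.07245654128684, 'fy': 462.07245654128684, 'cx': 253.03272387714262, 'cy': 185.6500720017434, 'dist': array([-0.16378322,  0.        ,  0.        ,  0.        ,  0.        ]), 'rvec': array([ 0.83583046, -2.28635162,  1.32289306]), 'tvec': array([428.11573793, 294.32498074, 974.08392001])}
top {'fx': 350.4105812354373, 'fy': 350.4105812354373, 'cx': 256.5763939852274, 'cy': 189.374499233496, 'dist': array([-0.07642487,  0.        ,  0.        ,  0.        ,  0.        ]), 'rvec': array([ 2.2735098 , -1.59575998,  0.33497065]), 'tvec': array([-211.11640659,  538.98071838,  931.29703407])}
0.1 [ 183.24032922 -597.24346158  230.77632738] [-4.87762424e-04  9.88939171e-01  1.48320813e-01 -1.22815146e-04] [-0.24360015  0.2426617  -0.42583039] 85.34698638624896 -18.700000000000003
```

View pics/scene0.png

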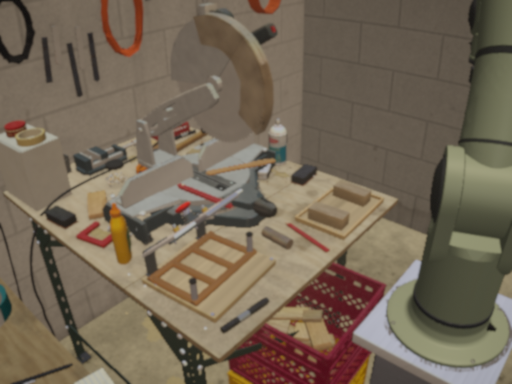

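View pics/top0.png

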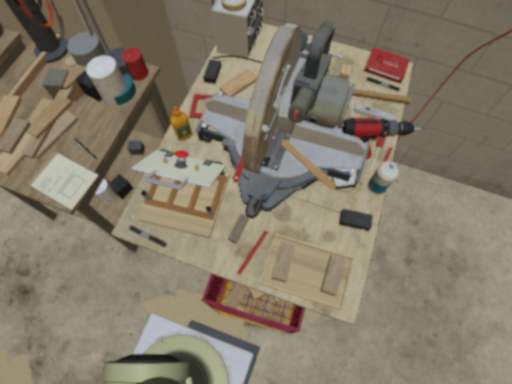

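Two blocks in the tray (top: ~(283,262) and (332,275)); jig at ~(180,200), its plate half raised, handle at ~(165,183). Next, enlarged crops for measuring.

```bash
cat > h.py <<'E'
import numpy as np, cv2
from cell import env, effector, imaging
from scipy.spatial.transform import Rotation as R
def cam(f):
    K=np.array([[f["fx"],0,f["cx"]],[0,f["fy"],f["cy"]],[0,0,1]]); M=cv2.Rodrigues(np.array(f["rvec"]))[0]
    return K,np.array(f["dist"]),M,np.array(f["tvec"])
def ray(f,px):
    K,d,M,t=cam(f); u=cv2.undistortPoints(np.array(px,float).reshape(-1,1,2),K,d).reshape(-1,2)
    return -M.T@t, np.c_[u,np.ones(len(u))]@M
def onz(f,px,z):
    c,v=ray(f,px); return c+v*((z-c[2])/v[:,2])[:,None]
def tri(f1,p1,f2,p2):
    c1,v1=ray(f1,p1); c2,v2=ray(f2,p2); out=[]
    for a,b in zip(v1,v2):
        s=np.linalg.lstsq(np.c_[a,-b],c2-c1,rcond=None)[0]; out.append((c1+s[0]*a+c2+s[1]*b)/2)
    return np.array(out)
def proj(f,P):
    K,d,M,t=cam(f); return cv2.projectPoints(np.array(P,float).reshape(-1,1,3),np.array(f["rvec"]),t,K,d)[0].reshape(-1,2)
def down(yaw,tilt=0):
    """tool z down, tool y (closing line) at world angle yaw+90deg; tool x at yaw. tilt (rad) about the closing line"""
    r=R.from_euler('z',yaw)*R.from_euler('x',np.pi)*R.from_euler('y',tilt)
    q=r.as_quat(); return np.r_[q[3],q[:3]]
E
python3 - <<'E'
from h import *
import pickle
F={n:imaging.grab_frame(n) for n in("scene","top")}; pickle.dump(F,open("f0.pkl","wb"))
def crop(n,x,y,w,h,s): return cv2.resize(F[n]["image"][y:y+h,x:x+w,::-1],None,fx=s,fy=s,interpolation=cv2.INTER_CUBIC)
a=crop("top",120,140,130,100,5);cv2.imwrite("pics/c1.png",a)
a=crop("scene",130,175,150,120,5);cv2.imwrite("pics/c2.png",a)
a=crop("top",255,225,110,85,5);cv2.imwrite("pics/c3.png",a)
E
```

```text
(no output)
```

View pics/c1.png

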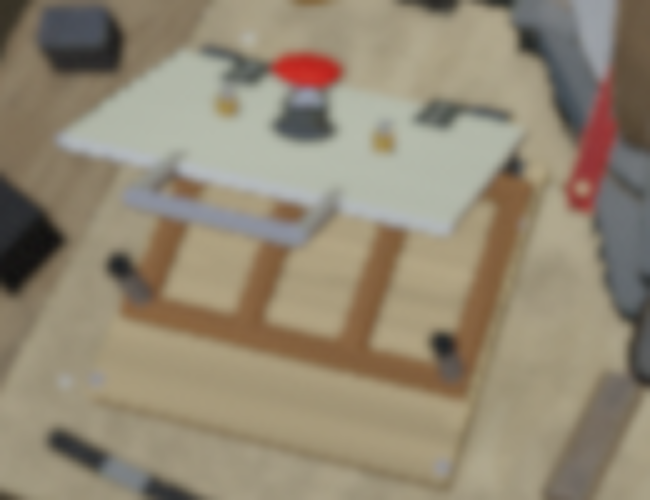

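View pics/c2.png

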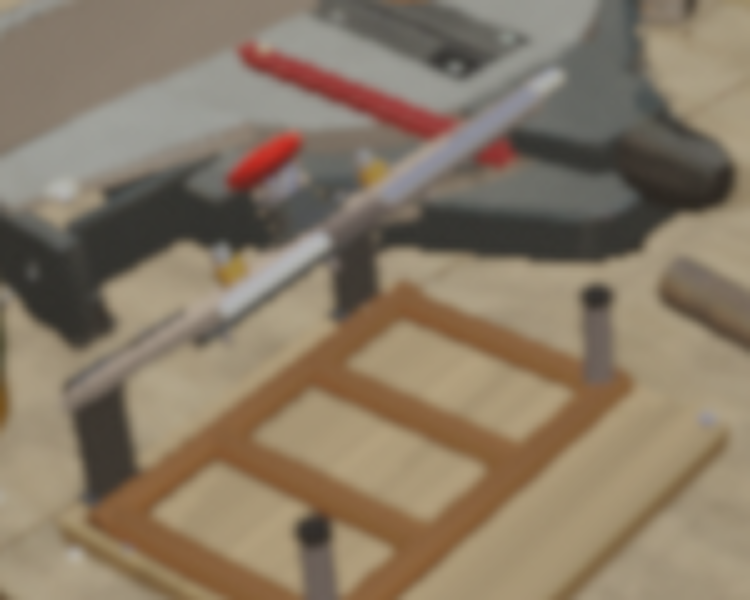

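View pics/c3.png

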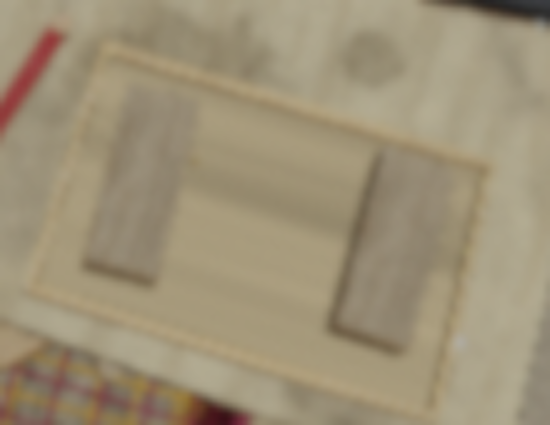

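```bash
python3 - <<'E'
from h import *
import pickle
F=pickle.load(open("f0.pkl","rb")); T,S=F["top"],F["scene"]
np.set_printoptions(precision=1,suppress=True)
c=lambda o,p:np.array(p)/5+np.array(o)
o1,o2,o3=(120,140),(130,175),(255,225)
st=tri(T,c(o1,[[122,262],[443,342]]),S,c(o2,[[313,528],[597,296]])); print("stops tri",st)
s=onz(T,c(o1,[[122,262],[443,342]]),80); print("stops z",s, onz(S,c(o2,[[313,528],[597,296]]),80))
print("base front",onz(T,c(o1,[[97,402],[445,487]]),18))
# pockets inner corners c1 (front-left,front-right) L,M,R
print("pocket fronts",onz(T,c(o1,[[165,303],[238,312],[268,322],[343,340],[370,350],[455,372]]),24))
print("handle ends tri",tri(T,c(o1,[[130,195],[300,238]]),S,c(o2,[[222,312],[328,238]])))
print("tray",onz(T,c(o3,[[112,42],[490,163],[437,415],[30,290]]),16))
for n,p in (("L",[[128,90],[197,97],[155,275],[85,262]]),("R",[[380,152],[450,155],[403,345],[334,323]])):
    q=onz(T,c(o3,p),44); print(n,q[:,:2].tolist(),q.mean(0))
j=s.mean(0); d=s[0]-s[1]; yaw=np.arctan2(d[1],d[0])-np.pi/2; print("jig yaw",yaw,np.linalg.norm(d))
E
```

```text
stops tri [[465.9 316.4  74.7]
 [485.4 106.   74.7]]
stops z [[465.  314.2  80. ]
 [484.5 104.9  80. ]] [[460.3 320.2  80. ]
 [479.4 111.5  80. ]]
base front [[390.  314.4  18. ]
 [415.2  82.9  18. ]]
pocket fronts [[464.8 301.1  24. ]
 [475.4 253.3  24. ]
 [475.8 232.   24. ]
 [481.1 181.1  24. ]
 [480.7 162.   24. ]
 [485.6 105.   24. ]]
handle ends tri [[499.3 304.9 158.2]
 [523.8 212.3 134.2]]
tray [[ 500.3 -112.5   16. ]
 [ 505.2 -354.3   16. ]
 [ 350.8 -361.5   16. ]
 [ 339.3 -115.6   16. ]]
L [[466.6194822840308, -132.42460484857895], [476.5094348751095, -172.78203045096552], [367.55523387212816, -181.87598469604856], [360.96085446068787, -141.4100057279622]] [ 417.9 -157.1   44. ]
R [[481.08498201070046, -285.50542121745605], [493.2881623844365, -325.45995444802963], [377.2435135537992, -327.7865828712545], [376.0118940991355, -287.0498052376746]] [ 431.9 -306.5   44. ]
jig yaw 0.09273701678256296 210.20253448933244
```

```bash
python3 - <<'E'
from h import *
import pickle
F=pickle.load(open("f0.pkl","rb")); T,S=F["top"],F["scene"]
np.set_printoptions(precision=1,suppress=True)
c=lambda o,p:np.array(p)/5+np.array(o)
o1,o2=(120,140),(130,175)
print("plunger",tri(T,c(o1,[[308,70]]),S,c(o2,[[265,160]])))
O=np.array([518,214,0]);yaw=.093
Rz=R.from_euler('z',yaw).as_matrix()
for th in np.arange(.3,1.4,.1):
    C,s=np.cos(th),np.sin(th)
    P=[[105-210*C,48,84+210*s],[105-210*C,-48,84+210*s],[105-85*C-50*s,0,84+85*s+50*C]]
    P=np.array(P)@Rz.T+O
    print(round(th,1),((proj(T,P)-o1)*5).ravel(),((proj(S,P)-o2)*5).ravel(), P.mean(0))
E
```

```text
plunger [[587.  222.9 171.1]]
0.3 [145.4 319.9 302.9 359.9 282.  171. ] [481.9 371.6 613.2 264.9 367.3 222.4] [457.5 208.4 149.7]
0.4 [140.2 295.4 300.1 335.7 278.7 168.9] [466.2 328.6 599.3 223.8 369.2 212.3] [461.7 208.7 164.9]
0.5 [136.5 267.7 298.6 308.1 276.2 165.8] [446.8 285.  581.7 182.4 369.7 202.8] [467.5 209.3 179.3]
0.6 [134.6 236.9 298.7 277.5 274.6 162. ] [423.9 241.5 560.8 141.4 368.6 194.2] [474.8 210.  192.8]
0.7 [134.4 203.5 300.3 244.  273.9 157.3] [398.  198.8 536.8 101.2 366.1 186.5] [483.7 210.8 205.2]
0.8 [136.1 168.  303.5 208.3 274.1 151.8] [369.4 157.5 510.   62.6 362.1 179.9] [493.9 211.7 216.4]
0.9 [139.7 130.7 308.3 170.7 275.3 145.7] [338.4 118.3 480.8  26.  356.7 174.5] [505.4 212.8 226.2]
1.0 [145.2  92.3 314.7 132.  277.3 139. ] [305.7  81.8 449.7  -7.9 349.9 170.2] [518.  214.  234.7]
1.1 [152.5  53.5 322.5  92.6 280.3 131.7] [271.6  48.4 417.1 -38.8 341.9 167.2] [531.7 215.3 241.6]
1.2 [161.4  14.9 331.6  53.4 284.1 124.1] [236.8  18.7 383.5 -66.1 332.8 165.6] [546.3 216.6 246.9]
1.3 [172.  -22.9 341.9  15.  288.6 116.2] [201.7  -7.1 349.4 -89.7 322.7 165.2] [561.7 218.1 250.7]
```

```bash
cat >> h.py <<'E'
O=np.array([518,214,0.]); YAW=.093
def jig(p): return R.from_euler('z',YAW).apply(p)+O
def bar(th): return jig([105-210*np.cos(th),0,84+210*np.sin(th)])
E
python3 - <<'E'
from h import *
import pickle
np.set_printoptions(precision=2,suppress=True)
for ps in (YAW-np.pi/2,YAW+np.pi/2):
    for p in ([460,209,330],[630,224,275],[415,205,70]): print(ps,env.ik(p,down(ps)))
env.move_ptp([300,-420,330],down(0.05)); 
env.move_ptp([410,-232,360],down(0.05)); a=imaging.grab_frame("wrist")
env.move_ptp([400,-60,330],down(0.05)); env.move_ptp([410,150,350],down(YAW)); 
env.move_ptp([430,209,360],down(YAW)); b=imaging.grab_frame("wrist")
pickle.dump((a,b),open("f1.pkl","wb"))
cv2.imwrite("pics/w1.png",np.hstack([cv2.resize(x["image"][:,:,::-1],(400,300)) for x in(a,b)]))
print(-cam(a)[2].T@cam(a)[3],-cam(b)[2].T@cam(b)[3],env.observe()["t"],env.observe()["eef_pos"],env.observe()["qpos"])
E
```

```text
-1.4777963267948966 [ 0.37  0.47 -1.26  1.74  0.47  1.28  2.24]
-1.4777963267948966 [ 0.23  0.85 -1.28  1.38  0.81  1.48  2.23]
-1.4777963267948966 [ 0.29  0.93 -1.28  2.1   1.09  1.05  1.66]
1.6637963267948965 [ 0.31  0.41 -1.15  1.74  0.4   1.25 -0.84]
1.6637963267948965 [ 0.12  0.72 -0.98  1.39  0.6   1.34 -0.77]
1.6637963267948965 [ 0.08  0.7  -0.9   2.11  0.84  0.74 -1.28]
[ 487.69 -229.03  502.  ] [508.56 216.34 502.09] 4.0583 [430.44 207.75 359.61] [-0.08  0.2  -0.59  1.77  0.12  1.21 -2.17]
```

View pics/w1.png

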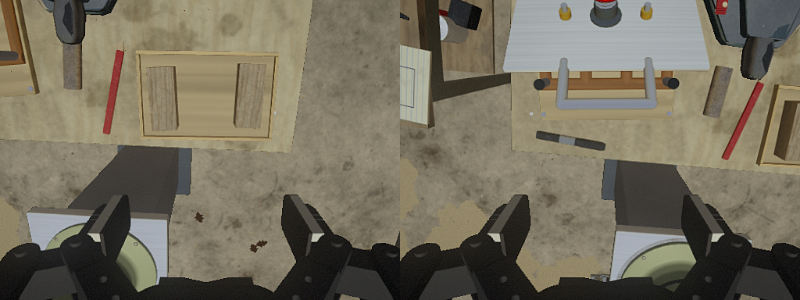

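Left: tray with two blocks (centres ~(163,97), (251,96) half-scale). Right: handle bar from (560,104) to (652,104), stop posts at (533,85) and (672,83).

```bash
python3 - <<'E'
from h import *
import pickle
np.set_printoptions(precision=1,suppress=True)
a,b=pickle.load(open("f1.pkl","rb")); s=1.28
P=lambda l:np.array(l)*s
print("stops",onz(b,P([[133,85],[272,83]]),80))
for th in (.6,.65,.7,.75): 
    e=[jig([105-210*np.cos(th),y,84+210*np.sin(th)]) for y in(48,-48)]
    print(th,(proj(b,e)/s).ravel(), e[0])
print("pred stops",proj(b,[jig([-45,106,80]),jig([-45,-106,80])])/s)
print("tray",onz(a,P([[137,52],[277,53],[272,138],[139,137]]),16))
g=cv2.cvtColor(a["image"],cv2.COLOR_RGB2HSV)
# block masks: less saturated within tray
x0,x1,y0,y1=185,345,72,170
sub=g[y0:y1,x0:x1]; t,m=cv2.threshold(sub[:,:,2],0,255,cv2.THRESH_BINARY_INV|cv2.THRESH_OTSU)
m=cv2.morphologyEx(m,cv2.MORPH_OPEN,np.ones((7,7)))
for c in cv2.findContours(m,cv2.RETR_EXTERNAL,cv2.CHAIN_APPROX_NONE)[0]:
    if cv2.contourArea(c)>400:
        bx=cv2.boxPoints(cv2.minAreaRect(c))+[x0,y0]; q=onz(a,bx,44)
        print("blk",(bx/s).ravel(),q[:,:2].ravel(),q.mean(0))
E
```

```text
stops [[461.5 326.3  80. ]
 [484.4 109.7  80. ]]
0.6 [166.6 114.2 250.3 114.1] [445.5 255.4 202.6]
0.65 [165.2 110.2 251.8 110.1] [451.6 256.  211.1]
0.7 [163.8 105.5 253.4 105.4] [458.2 256.6 219.3]
0.75 [162.4 100.1 255.  100. ] [465.1 257.3 227.1]
pred stops [[140.   84.4]
 [275.3  84.2]]
tray [[ 496.3 -108.8   16. ]
 [ 506.3 -353.2   16. ]
 [ 351.7 -363.1   16. ]
 [ 341.6 -108.5   16. ]]
```

```bash
sed -i 's/^O=.*;/O=np.array([519,218,0.]);/' h.py; cat >> h.py <<'E'
QH=down(YAW+np.pi/2); QB=down(YAW)
def st(*k):
    o=env.observe(); print(round(o["t"],1),np.round(o["eef_pos"],1),"F",np.round(o["force"],1),"w",round(o["width"],1),"gf",round(float(np.max(o["gripper_force"])),1)); return o
E
python3 - <<'E'
from h import *
p=bar(.715)
env.move_ptp(p+[0,0,80],QH)
effector.set_gripper(50)
print(env.move_linear(p+[0,0,-17],feed=80,stop_force=8)); st()
effector.set_gripper(0); o=st()
f=imaging.grab_frame("wrist"); cv2.imwrite("pics/w2.png",f["image"][:,:,::-1])
print(p,o["qpos"])
E
```

```text
False
7.2 [465.8 213.2 205.1] F [-0.2 -0.4 -0.8] w 49.9 gf 0.0
7.7 [465.7 213.  204.8] F [-1.  -1.2  4.9] w 9.6 gf 58.5
[465.66191408 213.02520741 221.67965751] [ 0.02065538  0.46266731 -0.74911779  1.89484011  0.38794054  0.93374081
 -0.81883587]
```

View pics/w2.png

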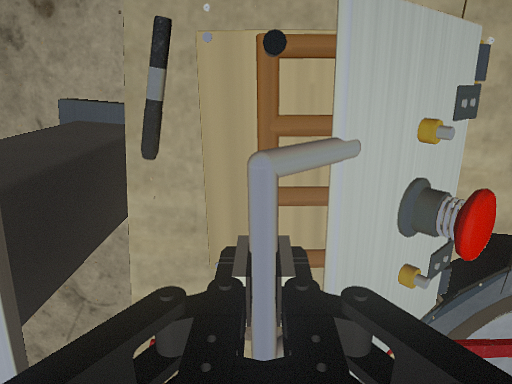

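Fingers are closed round the bar (col 263); swing up in steps.

```bash
python3 - <<'E'
from h import *
p0=env.observe()["eef_pos"]; off=np.array(p0)-bar(.715)
for th in np.arange(.8,1.66,.1):
    env.move_linear(bar(th)+off,feed=90); o=st()
    if np.linalg.norm(o["force"])>30 or o["width"]<6: print("stop",th);break
f=imaging.grab_frame("scene"); cv2.imwrite("pics/s3.png",f["image"][100:300,60:320,::-1])
E
```

```text
8.1 [477.8 214.2 217.9] F [-4.  -0.8  4.2] w 9.7 gf 59.8
8.4 [493.1 215.8 232.2] F [-11.2  -3.1  16.6] w 9.6 gf 60.0
8.8 [510.  217.5 244.9] F [-14.4  -3.9  25.4] w 10.1 gf 60.3
9.2 [529.  219.4 255.3] F [-6.  -1.6 16.8] w 10.2 gf 62.9
9.6 [548.2 221.3 264.4] F [-7.  -1.7 21.2] w 9.8 gf 62.8
10.0 [568.4 223.3 270.5] F [-0.3  0.6 12.3] w 9.6 gf 63.9
10.4 [589.1 225.3 275.6] F [-0.8  1.2 16.2] w 9.6 gf 63.6
10.8 [609.7 227.3 277.5] F [1.9 3.  9. ] w 9.3 gf 64.0
11.1 [630.9 229.4 278.3] F [ 4.1  3.4 11.8] w 9.6 gf 63.6
```

View pics/s3.png

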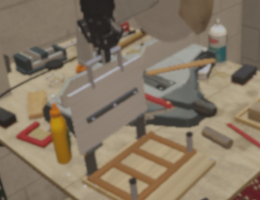

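```bash
python3 - <<'E'
from h import *
import pickle
o=env.observe(); p=np.array(o["eef_pos"])
effector.set_gripper(50); env.move_linear(p+[0,0,70],feed=150)
env.move_linear([430,213,350]); env.move_ptp([430,213,330],QB); effector.set_gripper(85)
f=imaging.grab_frame("wrist"); pickle.dump(f,open("f2.pkl","wb")); cv2.imwrite("pics/w4.png",f["image"][:,:,::-1]); st()
E
```

```text
15.7 [430. 213. 330.] F [ 0.3 -0.1  0.2] w 85.1 gf 0.0
```

View pics/w4.png

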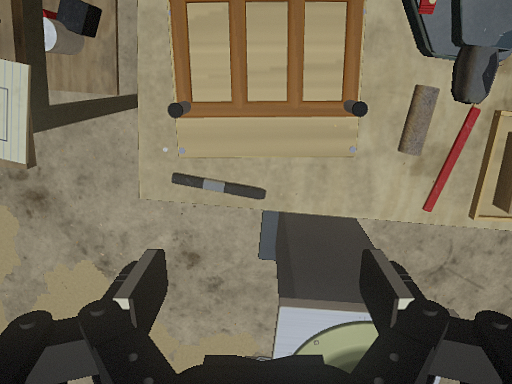

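The plate is out of the way; pockets at cols 190–232, 246–289, 303–346, rows ~2–102; stop caps at (177,109), (358,108).

```bash
python3 - <<'E'
from h import *
import pickle
np.set_printoptions(precision=1,suppress=True)
f=pickle.load(open("f2.pkl","rb"))
S=onz(f,[[177,109],[358,108]],80); d=S[0]-S[1]; yaw=np.arctan2(d[1],d[0])-np.pi/2
print("stops",S,yaw,np.linalg.norm(d), "O",S.mean(0)+45*np.array([np.cos(yaw),np.sin(yaw),0]))
q=onz(f,[[177,155],[356,156],[364,30],[169,30]],18); print("base",q, np.linalg.norm(q[0]-q[1]))
# pocket floor mask via hue/sat: rails are redder
h=cv2.cvtColor(f["image"],cv2.COLOR_RGB2HSV).astype(int)
m=((h[:,:,1]<125)).astype(np.uint8)
for y in (20,50,80): print(y,h[y,165:370:6,1])
for x in (210,267,325): print(x,h[0:125:4,x,1])
E
```

```text
stops [[464.7 315.3  80. ]
 [484.9 110.1  80. ]] 0.09801111243017413 206.20082797156243 O [519.6 217.1  80. ]
base [[395.8 329.1  18. ]
 [417.   84.1  18. ]
 [576.6 101.1  18. ]
 [554.2 342.5  18. ]] 245.90407355494125
20 [ 62 152 155 155  79  77  78  78  80  82  75 179 147 173  76  75  76  76
  82  76  78 156 157 175  78  77  77  77  76  81  81 157 147  68  57]
50 [ 59  86 152 157  83  74  73  76  77  74  73 179 149 159  73  76  74  73
  77  73  72 156 150 162  75  73  72  75  75  71 211 143 148  66  65]
80 [ 68  61 143 143 174  75  77  79  76  74  73 223 148 151  73  78  77  76
  75  75  73 148 152  86  79  77  75  77  74  76 178 147 166  65  66]
210 [188  78  75  77  75  77  80  77  80  77  77  75  74  78  78  77  76  75
  75  75  78  78  79  75  76  74 162 146 151 188  75  80]
267 [215  76  78  78  76  76  73  78  77  74  79  76  74  76  72  76  75  77
  75  75  76  77  72  77  76  77 155 152 147 172  75  76]
325 [195  82  75  77  78  75  76  79  79  75  77  76  79  77  75  77  76  81
  74  74  75  78  75  78  78  69 152 147 144 122  74  78]
```

```bash
sed -i 's/^O=.*;/O=np.array([520,217,0.]);/;s/YAW=.093/YAW=.092/' h.py; python3 - <<'E'
from h import *
import pickle
np.set_printoptions(precision=1,suppress=True)
f=pickle.load(open("f2.pkl","rb"))
h=cv2.cvtColor(f["image"],cv2.COLOR_RGB2HSV)
m=(h[:,:,1]<125).astype(np.uint8); m[125:]=0; m=cv2.morphologyEx(m,cv2.MORPH_OPEN,np.ones((5,5)))
n,l,s,c=cv2.connectedComponentsWithStats(m)
for i in range(1,n):
    if 2500<s[i,4]<6000:
        cc=cv2.findContours((l==i).astype(np.uint8),0,1)[0][0]; r=cv2.minAreaRect(cc)
        b=cv2.boxPoints(r); q=onz(f,b,19); ctr=q.mean(0)
        print(s[i],q[:,:2].ravel(),ctr,"jig",R.from_euler('z',-YAW).apply(ctr-O))
E
```

```text
[ 187    2   45  100 4077] [587.3 321.6 593.  271.2 474.6 259.2 468.1 313.5] [530.7 291.4  19. ] jig [17.5 73.1 19. ]
[ 246    2   42   99 4073] [593.8 249.6 598.4 200.1 482.5 187.2 477.6 240.4] [538.1 219.3  19. ] jig [18.2  0.6 19. ]
[ 303    2   44   99 4040] [484.4 167.7 601.7 179.  605.7 128.2 488.3 113. ] [545. 147.  19.] jig [ 18.5 -72.   19. ]
```

```bash
cat >> h.py <<'E'
QF=down(YAW+np.pi)
def blocks(f,box,z=44,smax=None,dbg=False):
    x0,y0,x1,y1=box; h=cv2.cvtColor(cv2.GaussianBlur(f["image"],(3,3),0),cv2.COLOR_RGB2HSV)[y0:y1,x0:x1]
    t=smax
    m=((h[:,:,1]<t)).astype(np.uint8); m=cv2.morphologyEx(m,cv2.MORPH_OPEN,np.ones((7,7))); out=[]
    for c in cv2.findContours(m,0,1)[0]:
        a=cv2.contourArea(c)
        if a<600: continue
        b=cv2.boxPoints(cv2.minAreaRect(c)).astype(float)+[x0,y0]; q=onz(f,b,z)[:,:2]
        e=[q[1]-q[0],q[2]-q[1]]; L=max(e,key=np.linalg.norm); W=min(e,key=np.linalg.norm)
        yaw=np.arctan2(L[1],L[0]); yaw=(yaw+np.pi/2)%np.pi-np.pi/2
        out.append((q.mean(0),yaw,np.linalg.norm(L),np.linalg.norm(W),a))
    return out
E
python3 - <<'E'
from h import *
import pickle
np.set_printoptions(precision=1,suppress=True,linewidth=200)
a,b=pickle.load(open("f1.pkl","rb")); h=cv2.cvtColor(a["image"],cv2.COLOR_RGB2HSV)
print(h[110,170:360:4,1]);print(h[110,170:360:4,2]);print(h[110,170:360:4,0])
for s in (75,85,95): print(s,blocks(a,(182,75,348,170),44,s))
env.move_ptp([420,150,330],QF);env.move_ptp([400,-60,330],QF); env.move_ptp([500,-232,300],down(np.pi+.02))
f=imaging.grab_frame("wrist"); pickle.dump(f,open("f3.pkl","wb")); cv2.imwrite("pics/w5.png",f["image"][:,:,::-1]); o=st(); print(o["qpos"])
E
```

```text
[ 67  65  85  79  78  58  92  73  62  77  74  55  58  67  84  78  79  77  80  81  83  81  77  77  79  83  78  84  81  81  82  77  79 124  66  97  75  61  72  79  54  59  75  76  76 104  56  60]
[144 153 165 149 148 140 125 133 148 136 142 152 153 144 131 143 145 142 146 142 145 144 143 143 142 142 143 143 142 144 143 142 145  68 146 121 136 150 134 133 150 148 136 147 145 170 165 165]
[24 22 21 22 21 22 19 18 22 20 20 21 22 20 21 21 21 23 22 23 22 22 21 22 22 22 21 22 23 22 21 22 22 19 20 20 19 22 21 19 21 20 21 21 23 22 25 24]
75 [(array([ 418.2, -159.9]), np.float64(0.012322031600083161), np.float64(107.72682125186589), np.float64(32.66474631279329), 1126.5), (array([ 430.6, -310. ]), np.float64(0.020202565787946325), np.float64(107.93690888130003), np.float64(43.04853864715657), 1527.0)]
85 [(array([ 427.9, -233.8]), np.float64(-1.522994228389162), np.float64(213.4004696178738), np.float64(126.18188108405526), 15245.0)]
95 [(array([ 427.9, -233.8]), np.float64(-1.5229942283901223), np.float64(213.4004299085645), np.float64(126.18185864711408), 15297.0)]
20.1 [ 500.4 -230.5  300.3] F [ 0.   0.7 -0.2] w 84.8 gf 0.0
[ 1.   0.5 -0.9  1.7  0.4  1.2  1.6]
```

View pics/w5.png

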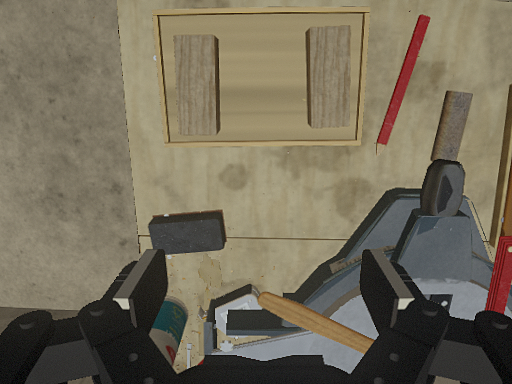

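Two blocks, corners ≈(175,36)-(216,134) and (308,28)-(349,127); tray outline (152,9)-(370,8)-(360,146)-(164,147).

```bash
python3 - <<'E'
from h import *
import pickle
np.set_printoptions(precision=1,suppress=True,linewidth=200)
f=pickle.load(open("f3.pkl","rb"))
for b in ([[175,36],[215,36],[215,134],[178,135]],[[309,28],[350,26],[348,127],[307,128]]):
    q=onz(f,b,44)[:,:2]; d=(q[0]+q[1]-q[2]-q[3])/2; print(q.ravel(),q.mean(0),np.linalg.norm(d),np.arctan(d[1]/d[0]))
q=onz(f,[[152,9],[370,8],[360,146],[164,147]],16); print("tray",q.ravel(),q.mean(0)); d=(q[0]+q[1]-q[2]-q[3])/2; print(np.arctan(d[1]/d[0]))
print("sat scale", blocks(f,(170,18,357,140),44,72))
E
```

```text
[ 378.  -329.1  377.4 -285.2  485.  -287.1  486.9 -331. ] [ 431.8 -308.1] 108.28357079692171 -0.01739517713641078
[ 367.1 -183.2  363.7 -138.6  473.3 -131.1  475.7 -179.2] [ 420. -158.] 109.2144342023021 0.052498400343016234
tray [ 345.8 -361.3   16.   339.5 -110.5   16.   500.7 -106.3   16.   507.3 -356.7   16. ] [ 423.3 -233.7   16. ]
0.027336175003435423
sat scale []
```

```bash
cat >> h.py <<'E'
def pick(xy,z,yaw,up=250,hover=110):
    q=down(yaw+np.pi); effector.set_gripper(70)
    env.move_ptp([*xy,hover],q); hit=env.move_linear([*xy,z],feed=100,stop_force=8)
    effector.set_gripper(0); print("pick hit",hit); o=st(); env.move_linear([*xy,up],feed=150); st(); return o["width"]
def place(xy,z,yaw,hover=110,up=250):
    q=down(yaw+np.pi); env.move_ptp([*xy,hover],q); print("w before",env.observe()["width"])
    env.move_linear([*xy,z+12],feed=100); hit=env.move_linear([*xy,z],feed=25,stop_force=7); print("place hit",hit); st()
    effector.set_gripper(70); env.move_linear([*xy,up],feed=200); st()
def to_jig(z=250): env.move_ptp([400,-60,z],QF); env.move_ptp([430,150,z],QF)
def to_tray(z=250): env.move_ptp([430,150,z],QF); env.move_ptp([400,-60,z],QF)
P1,P2,P3=[jig([18,y,0])[:2] for y in(72,0,-72)]
E
python3 - <<'E'
from h import *
import pickle
w=pick([419.5,-158.5],20,.04)
if w>30:
    to_jig(); print(env.observe()["width"]); place(P1,31.5,YAW)
    env.move_ptp([560,200,250],QF)
    f=imaging.grab_frame("wrist"); pickle.dump(f,open("f4.pkl","wb")); cv2.imwrite("pics/w6.png",f["image"][:,:,::-1]); st()
E
```

```text
pick hit False
22.8 [ 419.8 -158.7   20.8] F [-2.2 -0.3 17.6] w 44.5 gf 58.9
24.4 [ 419.2 -158.4  249.4] F [-0.5 -0.2 -1.2] w 44.2 gf 60.7
43.67068123385585
w before 44.151072020572435
place hit True
27.9 [531.4 290.3  32.9] F [-1.4 -2.2 10.4] w 43.8 gf 61.8
29.6 [531. 290. 249.] F [ 0.4 -0.4  0.2] w 69.7 gf 0.0
30.1 [559.7 200.1 249.5] F [-0.2 -0.1  0.6] w 69.9 gf 0.0
```

View pics/w6.png

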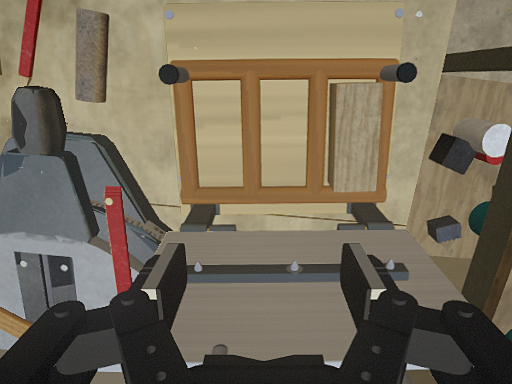

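Block 1 lies flat in pocket 1 (cols 330–381, rows 82–192). Next the second block, after checking that it hasn't moved.

```bash
python3 - <<'E'
from h import *
import pickle
np.set_printoptions(precision=1,suppress=True)
f=pickle.load(open("f4.pkl","rb")); print("top rect",onz(f,[[330,83],[381,82],[379,191],[330,192]],56).mean(0),P1)
to_tray(); env.move_ptp([500,-232,300],down(np.pi+.02))
g=imaging.grab_frame("wrist"); f=pickle.load(open("f3.pkl","rb"))
pickle.dump(g,open("f5.pkl","wb"))
d=cv2.absdiff(f["image"],g["image"]).max(2)[5:150,140:300]
print("diff",d.mean(),(d>40).sum())
if (d>40).sum()<150:
    pick([431.6,-308.3],20,0.0); to_jig(); place(P3,31.5,YAW)
    env.move_ptp([520,217,300],QF); f=imaging.grab_frame("wrist"); pickle.dump(f,open("f6.pkl","wb")); cv2.imwrite("pics/w7.png",f["image"][:,:,::-1])
E
```

```text
top rect [530.4 288.9  56. ] [531.3 290.3]
diff 2.4711206896551725 0
pick hit False
35.0 [ 431.8 -308.5   20.7] F [-3.2  1.4 11. ] w 44.0 gf 61.5
36.7 [ 431.3 -308.1  249.4] F [ 0.5 -0.2 -0.7] w 44.3 gf 61.0
w before 44.10331895887929
place hit True
40.6 [544.6 146.8  32.8] F [-2.9 -2.5 13.1] w 43.8 gf 62.7
42.2 [544.2 146.7 249. ] F [-0.5  0.6 -1. ] w 70.1 gf 0.0
```

View pics/w7.png

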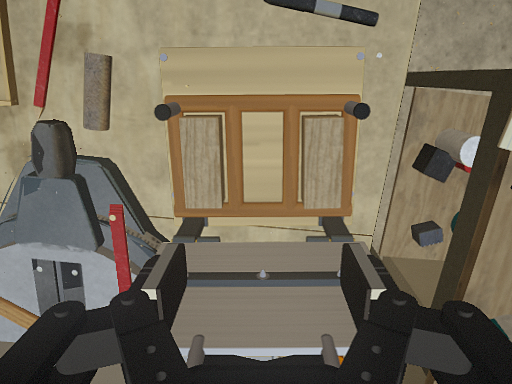

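Both blocks seated (pockets 1 and 3); plate still upright. Lower the plate.

```bash
cat > lower.py <<'E'
from h import *
import sys
env.move_ptp([430,213,350],QF); env.move_ptp([430,213,360],QH); effector.set_gripper(50)
p=np.array([630.9,229.4,278.3])
env.move_linear([*p[:2],355]); print("hit",env.move_linear(p,feed=80,stop_force=8)); effector.set_gripper(0); o=st()
assert 7<o["width"]<14
p0=np.array(o["eef_pos"]); off=p0-bar(1.6); print("off",off)
for th in np.arange(1.5,.29,-.1):
    env.move_linear(bar(th)+off,feed=90); o=st()
    if np.linalg.norm(o["force"])>30 or o["width"]<6: print("stop",th);sys.exit()
for th in (.22,.15): env.move_linear(bar(th)+off,feed=40)
st()
for th in np.arange(.12,-.05,-.03):
    h=env.move_linear(bar(th)+off,feed=20,stop_force=7); st()
    if h: print("contact",th); break
E
python3 lower.py
```

```text
hit False
47.9 [630.9 229.5 278.7] F [-1.9 -0.6  6.6] w 9.8 gf 58.5
off [  0.28284582   2.25677259 -15.20808326]
48.3 [610.  227.4 278.8] F [-3.2 -1.9  9.1] w 9.8 gf 59.8
48.7 [589.6 225.4 276.7] F [-4.7 -5.  16.3] w 10.0 gf 59.9
49.1 [568.8 223.4 271.7] F [-6.1 -5.6 12.4] w 10.0 gf 61.5
49.4 [548.9 221.3 264.5] F [-6.  -5.2  7.8] w 9.6 gf 61.8
49.8 [530.  219.5 255.7] F [-2.6 -5.6 -0.4] w 9.7 gf 61.8
50.2 [512.1 217.7 245. ] F [-0.1 -6.2 -6.5] w 9.7 gf 62.0
50.6 [495.5 216.1 232.7] F [ 3.6 -5.7 -9.9] w 9.8 gf 62.4
51.0 [480.1 214.6 218.8] F [  7.4  -6.1 -12.4] w 9.7 gf 63.1
51.4 [465.2 213.3 203.6] F [ 0.2 -8.1 -5.1] w 9.8 gf 62.9
51.7 [452.7 212.4 186.9] F [ 1.7 -6.1 -6.5] w 9.8 gf 63.7
52.1 [441.8 211.1 168.9] F [ 2.5 -8.3 -5.6] w 9.8 gf 64.5
52.5 [432.6 210.3 150. ] F [ 1.5 -8.3 -6.5] w 9.7 gf 65.5
52.9 [425.3 209.5 130.2] F [ 0.4 -7.8 -5.3] w 9.8 gf 66.5
54.0 [418.  208.8  99.6] F [-2.1 -9.2 -3.9] w 9.9 gf 67.7
54.2 [417.7 208.7  98.3] F [ 2.7  0.8 -5.2] w 9.6 gf 67.9
contact 0.12
```

```bash
python3 - <<'E'
from h import *
off=np.array([.28,2.26,-15.2])
off[1]-=1
for th in np.arange(.12,-.06,-.03):
    h=env.move_linear(bar(th)+off,feed=20,stop_force=7); o=st()
    if h: print("contact",th)
    if o["force"][2]>8: break
f=imaging.grab_frame("scene"); cv2.imwrite("pics/s8.png",cv2.resize(f["image"][150:310,100:300,::-1],None,fx=3,fy=3))
E
```

```text
54.4 [417.4 208.6  96.2] F [ 2.6  0.2 -5.1] w 9.8 gf 67.6
contact 0.12
54.6 [417.3 208.6  95.6] F [ 0.1  0.3 -0.3] w 10.0 gf 68.2
contact 0.09
55.0 [416.4 208.4  88.7] F [ 2.9  0.7 -6.3] w 9.5 gf 68.5
contact 0.06
55.2 [416.3 208.3  88.4] F [ 0.9 -0.   1.4] w 9.9 gf 69.3
contact 0.03
55.9 [415.3 208.2  76.6] F [ 2.7  1.1 -4.5] w 9.6 gf 68.7
contact 0.0
56.1 [415.3 208.2  76.3] F [ 0.6 -0.1  2.6] w 9.8 gf 69.5
contact -0.03
```

View pics/s8.png

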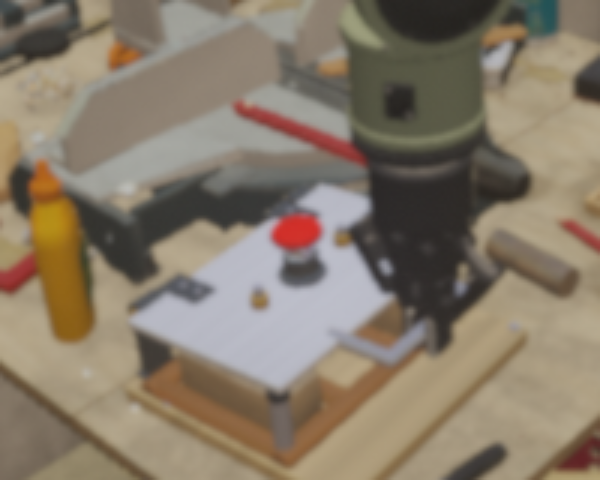

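Plate nearly level, with a few mm left to the stops. Continue slowly with a higher threshold.

```bash
python3 - <<'E'
from h import *
p=np.array(env.observe()["eef_pos"])
for z in np.arange(74,58,-2):
    h=env.move_linear([p[0]-.1,p[1],z],feed=10,stop_force=11); o=st()
    if h or o["force"][2]>4: print("contact"); break
E
```

```text
56.5 [415.1 208.2  73.8] F [ 1.1  0.5 -4.4] w 9.7 gf 69.0
56.9 [415.1 208.2  71.8] F [-0.1  1.  -3.7] w 9.8 gf 69.0
57.2 [415.  208.2  69.8] F [-2.  -0.4 -2.5] w 9.7 gf 69.0
57.6 [415.  208.2  67.8] F [-4.5 -1.1 -3.6] w 10.0 gf 69.0
57.9 [415.  208.2  65.9] F [-5.2 -0.1 -1.5] w 10.0 gf 69.1
58.3 [415.  208.2  63.9] F [-4.4 -0.1 -0.8] w 9.9 gf 69.2
58.5 [414.8 208.3  62.5] F [-2.2 -1.5 13. ] w 10.0 gf 71.7
contact
```

```bash
python3 - <<'E'
from h import *
p=np.array(env.observe()["eef_pos"])
effector.set_gripper(36); env.move_linear([p[0],p[1],220],feed=120); effector.set_gripper(0)
x,y,_=jig([20,0,0]); env.move_ptp([x,y,200],QH); 
f=imaging.grab_frame("wrist"); h=cv2.cvtColor(f["image"],cv2.COLOR_RGB2HSV)
m=(((h[:,:,0]<6)|(h[:,:,0]>174))&(h[:,:,1]>170)&(h[:,:,2]>80)).astype(np.uint8)
n,l,s,c=cv2.connectedComponentsWithStats(m)
for i in range(1,n):
    if s[i,4]>300: print(s[i],onz(f,[c[i]],130))
print("target",x,y)
env.move_linear([x,y,142],feed=60); z0=st()
h=env.move_linear([x,y,118],feed=12,stop_force=22); o=st(); print("hit",h)
env.sleep(.4); st()
env.move_linear([x,y,200],feed=60)
E
```

```text
[ 232  169   62   61 2868] [[538.12299566 220.9596635  130.        ]]
[467 349  44  14 352] [[737.75510062 102.92090326 130.        ]]
target 539.9154196825726 218.8374054715812
62.5 [540.1 218.9 142.4] F [-0.2 -0.4 -0.5] w -0.1 gf 0.0
63.9 [540.  218.9 123.8] F [-3.1 -1.5 12.6] w -0.1 gf 6.3
hit True
64.3 [540.  218.9 123.8] F [-2.9 -2.7 12.9] w 0.0 gf 6.8
```

The head was 10.2 mm down and the force was 12.9 N, above the 9 N spring, so it was on its stop. Open the plate again.

```bash
python3 - <<'E'
from h import *
import sys,pickle
effector.set_gripper(36)
p=np.array([414.9,208.3,65])
env.move_linear([*p[:2],200]); print("hit",env.move_linear(p,feed=80,stop_force=8)); effector.set_gripper(0); o=st()
assert 7<o["width"]<14
p0=np.array(o["eef_pos"]); off=p0-bar(0); o1=np.array([0.3,2.3,-15.2]); print(off)
for th in np.arange(.1,1.61,.1):
    k=th/1.6; env.move_linear(bar(th)+off*(1-k)+o1*k,feed=90); o=st()
    if np.linalg.norm(o["force"])>35 or o["width"]<6: print("stop",th);sys.exit()
effector.set_gripper(50); e=np.array(o["eef_pos"]); env.move_linear(e+[0,0,70],feed=150)
env.move_linear([430,213,350]); env.move_ptp([430,213,340],QF); effector.set_gripper(70)
env.move_ptp([520,217,300],QF); f=imaging.grab_frame("wrist"); pickle.dump(f,open("f7.pkl","wb")); g=pickle.load(open("f6.pkl","rb"))
cv2.imwrite("pics/w9.png",f["image"][:,:,::-1])
d=cv2.absdiff(f["image"],g["image"]).max(2)[90:220,165:365]; print("diff",d.mean(),(d>40).sum()); st()
E
```

```text
hit False
69.4 [415.  208.3  65.3] F [-1.6 -0.3  6.9] w 10.2 gf 58.4
[ -0.48674901   0.96218683 -18.72857728]
69.8 [416.  208.4  86.6] F [-2.4 -0.4  2.3] w 9.8 gf 59.2
70.2 [419.  208.7 107.5] F [-4.5 -1.3  1.5] w 9.8 gf 59.3
70.5 [424.1 209.2 128.3] F [-6.4 -1.6  2.9] w 9.7 gf 59.3
70.9 [431.1 209.9 148.4] F [-10.   -1.5   5.2] w 9.7 gf 59.4
71.3 [439.9 210.8 167.5] F [-11.5  -2.2   7.4] w 10.1 gf 59.6
71.7 [450.6 211.9 185.6] F [-14.7  -3.3  10.3] w 10.1 gf 59.8
72.1 [462.9 213.1 202.7] F [-18.5  -4.1  15.6] w 9.4 gf 59.9
72.5 [477.  214.6 218.7] F [-23.9  -7.9  25.5] w 9.5 gf 60.1
stop 0.8
```

```bash
python3 - <<'E'
from h import *
import sys,pickle
off=np.array(env.observe()["eef_pos"])-bar(.8); o1=np.array([0.3,2.3,-15.2])
rad=lambda th:np.array([-np.cos(th),0,np.sin(th)])
off=off+3*rad(.8); env.move_linear(bar(.8)+off,feed=20); st()
for th in np.arange(.85,1.61,.05):
    env.move_linear(bar(th)+off,feed=90); o=st(); F=np.array(o["force"])
    fr=F@rad(th); 
    if abs(fr)>12: off=off+np.sign(fr)*1.5*rad(th)
    if np.linalg.norm(F)>38 or o["width"]<6: print("stop",th);sys.exit()
effector.set_gripper(50); e=np.array(o["eef_pos"]); env.move_linear(e+[0,0,70],feed=150)
env.move_linear([430,213,350]); env.move_ptp([430,213,340],QF); effector.set_gripper(70)
env.move_ptp([520,217,300],QF); f=imaging.grab_frame("wrist"); pickle.dump(f,open("f7.pkl","wb")); g=pickle.load(open("f6.pkl","rb"))
cv2.imwrite("pics/w9.png",f["image"][:,:,::-1])
d=cv2.absdiff(f["image"],g["image"]).max(2)[90:220,165:365]; print("diff",d.mean(),(d>40).sum()); st()
E
```

```text
72.8 [478.2 214.7 220.7] F [ 27.7   8.2 -32.3] w 9.7 gf 59.5
73.1 [485.8 215.2 228.2] F [ 22.    4.4 -21.4] w 9.8 gf 59.6
73.4 [492.7 215.9 233.9] F [ 7.3  0.3 -5.9] w 9.5 gf 61.3
73.7 [500.5 216.7 240. ] F [ 6.7  0.5 -7. ] w 9.6 gf 61.1
73.9 [508.8 217.8 246.2] F [ 1.4 -1.3  2.9] w 9.9 gf 61.5
74.2 [517.3 218.7 251.6] F [-2.9 -1.   6.1] w 9.9 gf 62.0
74.5 [526.5 219.4 257. ] F [-5.9 -2.5 15.7] w 9.8 gf 62.2
74.7 [535.9 220.4 262.4] F [2.1 1.  1.8] w 9.2 gf 61.0
75.0 [545.3 221.3 266.5] F [-0.5  1.1  5.4] w 9.8 gf 61.3
75.2 [554.9 222.3 270.1] F [-2.6 -0.2  8.6] w 9.4 gf 61.7
75.5 [565.1 223.4 273.7] F [-2.2 -0.3 15. ] w 9.9 gf 61.7
75.8 [574.9 224.2 276.9] F [0.8 3.2 4.7] w 9.7 gf 60.2
76.0 [585.  225.2 279.1] F [-0.5  4.   7.4] w 9.5 gf 60.5
76.3 [595.5 226.1 280.3] F [2.2 5.6 0.8] w 9.5 gf 63.0
76.6 [605.7 227.2 281.4] F [0.3 4.9 3.6] w 9.8 gf 63.1
76.8 [616.6 228.1 282.5] F [2.3 5.  8.2] w 9.5 gf 63.0
77.1 [627.  229.2 282.6] F [ 0.9  5.1 10. ] w 9.7 gf 63.1
diff 9.889615384615384 1444
81.9 [519.6 217.5 300. ] F [-0.4  0.6  0.3] w 70.1 gf 0.0
```

```bash
python3 - <<'E'
from h import *
import pickle
f=pickle.load(open("f7.pkl","rb"));g=pickle.load(open("f6.pkl","rb"))
d=cv2.absdiff(f["image"],g["image"]).max(2)
m=(d>40).astype(np.uint8); m[240:]=0; n,l,s,c=cv2.connectedComponentsWithStats(cv2.morphologyEx(m,cv2.MORPH_CLOSE,np.ones((3,3))))
print([x.tolist() for x in s[1:] if x[4]>60])
gr=cv2.cvtColor(f["image"],cv2.COLOR_RGB2GRAY);gg=cv2.cvtColor(g["image"],cv2.COLOR_RGB2GRAY)
for nm,b in (("P3",(178,108,228,214)),("P1",(298,108,348,214)),("base",(165,50,360,92))):
    t=gg[b[1]+8:b[3]-8,b[0]+8:b[2]-8]; w=gr[b[1]-12:b[3]+12,b[0]-25:b[2]+25]
    r=cv2.matchTemplate(w,t,cv2.TM_CCOEFF_NORMED); _,v,_,p=cv2.minMaxLoc(r); print(nm,v,p[0]-33,p[1]-20)
E
```

```text
[[283, 113, 1, 63, 63], [298, 112, 45, 97, 892], [353, 115, 8, 71, 82], [341, 116, 7, 91, 236], [497, 118, 15, 31, 71], [220, 133, 7, 31, 73], [222, 184, 7, 24, 66], [147, 214, 37, 26, 96], [200, 217, 47, 20, 81]]
P3 0.9440296292304993 1 0
P1 0.889508843421936 3 -2
base 0.8873712420463562 0 0
```

```bash
python3 - <<'E'
import cv2
a=cv2.imread("pics/w7.png")[85:230,150:375];b=cv2.imread("pics/w9.png")[85:230,150:375]
cv2.imwrite("pics/z.png",cv2.resize(cv2.vconcat([a,b]),None,fx=2.05,fy=2.05,interpolation=cv2.INTER_CUBIC))
E
```

```text
(no output)
```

View pics/z.png

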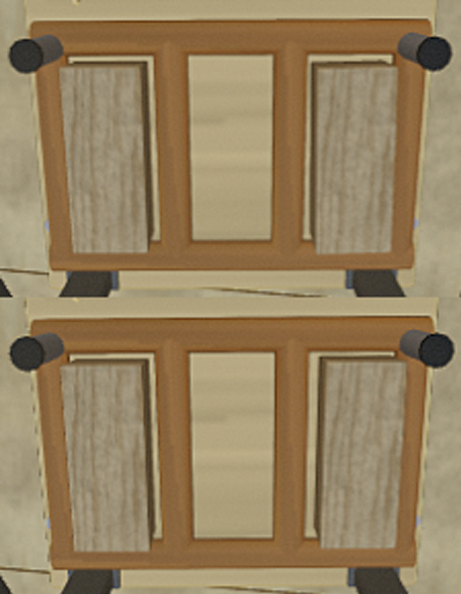

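Both blocks still lie in their pockets; the left one has shifted about 4 mm toward the outer rail and turned slightly (corners (322,358),(406,364),(398,550),(318,546) in the lower half). Fetch it with corrected pose.

```bash
python3 - <<'E'
from h import *
import pickle
np.set_printoptions(precision=2,suppress=True)
f=pickle.load(open("f7.pkl","rb"))
q={}
for n,b in (("P1",[[322,358],[406,364],[398,550],[318,546]]),("P3",[[62,366],[143,360],[149,549],[72,551]])):
    c=onz(f,np.array(b)/2.05+[150,-60],56)[:,:2]; d=(c[0]+c[1]-c[2]-c[3])/2; print(n,c.ravel(),c.mean(0),np.arctan(d[1]/d[0]),np.linalg.norm(d)); q[n]=(c.mean(0),np.arctan(d[1]/d[0]))
print(P1,P3,YAW)
c,y=q["P1"]
w=pick(c,33.5,y)
assert w>30
to_tray(); place([421.6,-158],19,.025); env.move_ptp([500,-232,300],down(np.pi+.02))
g=imaging.grab_frame("wrist"); pickle.dump(g,open("f8.pkl","wb")); f3=pickle.load(open("f3.pkl","rb"))
d=cv2.absdiff(g["image"],f3["image"]).max(2)[5:150,290:375]; print((d>40).sum())
E
```

```text
P1 [474.66 263.16 473.47 309.67 582.22 323.   583.98 275.01] [528.58 292.71] 0.1149775411076543 109.75951349921907
P3 [491.82 121.37 484.67 165.69 595.03 175.16 600.55 129.38] [543.02 147.9 ] 0.07963232914751618 109.89508767516422
[531.31 290.35] [544.54 146.96] 0.092
pick hit False
84.2 [528.9 292.9  34.3] F [-1.5 -1.1  7.8] w 43.9 gf 61.9
85.8 [528.4 292.5 249.2] F [ 0.9 -0.1 -0.5] w 43.6 gf 60.9
w before 43.74728114335726
place hit True
89.5 [ 421.8 -158.1   21.9] F [ 0.5 -0.5  1.2] w 43.9 gf 61.9
91.2 [ 421.2 -157.9  249.2] F [ 0.8  0.4 -0.1] w 69.9 gf 0.0
559
```

```bash
python3 - <<'E'
from h import *
import pickle,sys
to_jig(300); env.move_ptp([520,217,300],QF); f=imaging.grab_frame("wrist"); g=pickle.load(open("f7.pkl","rb"))
pickle.dump(f,open("f9.pkl","wb")); d=cv2.absdiff(f["image"],g["image"]).max(2)[100:225,165:240]; print((d>40).sum())
if (d>40).sum()>300: sys.exit()
w=pick([543.8,147.5],33.5,.085); assert w>30
to_tray(); place([425.4,-310],19,.025); env.move_ptp([500,-232,300],down(np.pi+.02))
g=imaging.grab_frame("wrist"); pickle.dump(g,open("f10.pkl","wb")); f3=pickle.load(open("f3.pkl","rb"));f8=pickle.load(open("f8.pkl","rb"))
D=lambda a,b:(cv2.absdiff(a["image"],b["image"]).max(2)>40)
print("B1 vs start",D(g,f3)[5:150,150:250].sum(),"B2 vs before",D(g,f8)[5:150,290:375].sum())
gray=lambda x:cv2.cvtColor(x["image"],cv2.COLOR_RGB2GRAY)
e=cv2.Canny(gray(g),60,140)
np.set_printoptions(precision=0,suppress=True)
for b in ((168,16,250,142),(275,16,358,142)):
    h=cv2.cvtColor(g["image"],cv2.COLOR_RGB2HSV)[b[1]:b[3],b[0]:b[2]].astype(int)
    m=cv2.blur((h[:,:,0]).astype(np.float32),(5,5)); s=cv2.blur(h[:,:,1].astype(np.float32),(5,5))
    print("sat row60",s[60,::4]); print("col40 sat",s[::5,40])
o=st(); print(o["qpos"])
E
```

```text
584
```

```bash
python3 - <<'E'
from h import *
import pickle
f=pickle.load(open("f9.pkl","rb"));g=pickle.load(open("f7.pkl","rb"))
gr=cv2.cvtColor(f["image"],cv2.COLOR_RGB2GRAY);gg=cv2.cvtColor(g["image"],cv2.COLOR_RGB2GRAY)
for nm,b in (("P3",(182,114,222,204)),("P3front",(182,114,222,150)),("P3back",(182,165,222,204)),("mid",(238,105,290,210)),("base",(165,50,360,92))):
    t=gg[b[1]:b[3],b[0]:b[2]]; w=gr[b[1]-20:b[3]+20,b[0]-25:b[2]+25]
    r=cv2.matchTemplate(w,t,cv2.TM_CCOEFF_NORMED); _,v,_,p=cv2.minMaxLoc(r); print(nm,round(v,3),p[0]-25,p[1]-20)
E
```

```text
P3 0.967 1 0
P3front 0.962 1 0
P3back 0.977 1 -1
mid 0.989 1 -1
base 0.913 1 0
```

Only the camera moved by a pixel; the block is unmoved. Fetch it.

```bash
python3 - <<'E'
from h import *
import pickle,sys
w=pick([543.8,147.5],33.5,.085); assert w>30
to_tray(); place([425.4,-310],19,.025); env.move_ptp([500,-232,300],down(np.pi+.02))
g=imaging.grab_frame("wrist"); pickle.dump(g,open("f10.pkl","wb")); f3=pickle.load(open("f3.pkl","rb"))
gray=lambda x:cv2.cvtColor(x["image"],cv2.COLOR_RGB2GRAY)
# match start-time block edges (gradient) to now
G=lambda x:cv2.magnitude(cv2.Sobel(gray(x),5,1,0),cv2.Sobel(gray(x),5,0,1))
f8=pickle.load(open("f8.pkl","rb"))
for nm,ref,b in (("B2 vs f8",f8,(300,20,357,135)),("tray+",f3,(225,12,295,140))):
    t=gray(ref)[b[1]:b[3],b[0]:b[2]]; w=gray(g)[b[1]-10:b[3]+15,b[0]-12:b[2]+12]
    r=cv2.matchTemplate(w,t,5); _,v,_,p=cv2.minMaxLoc(r); print(nm,round(v,3),p[0]-12,p[1]-10)
# straight long edges of the blocks
for l in cv2.createLineSegmentDetector().detect(gray(g)[5:150,145:375])[0][:,0]:
    L=np.hypot(l[2]-l[0],l[3]-l[1])
    if L>30: print(np.round(l+[145,5,145,5]),np.round(onz(g,(l+[145,5,145,5]).reshape(2,2),44)[:,:2].ravel()))
st()
E
```

```text
pick hit False
96.4 [544.2 147.6  34.3] F [-1.3 -0.9  9.2] w 43.5 gf 62.0
98.0 [543.5 147.4 249.3] F [ 0.1  0.8 -1. ] w 44.0 gf 61.0
w before 43.765009544468725
place hit True
102.0 [ 425.7 -310.3   21.9] F [ 0.6 -0.8  2. ] w 44.0 gf 62.1
103.6 [ 425.  -309.8  249.1] F [-0.5 -0.4 -0.1] w 70.1 gf 0.0
B2 vs f8 0.979 0 0
tray+ 0.952 9 0
[216.  33. 220. 124.] [ 374. -285.  473. -282.]
[365.  13. 357. 139.] [ 350. -124.  487. -120.]
[168. 142. 157.  16.] [ 495. -344.  357. -349.]
[160.  16. 171. 141.] [ 357. -346.  493. -341.]
[153.  13. 369.  11.] [ 355. -353.  347. -120.]
[305.  97. 307.  33.] [ 440. -185.  372. -186.]
[216. 126. 213.  51.] [ 475. -286.  392. -288.]
[361.  13. 161.  16.] [ 350. -129.  357. -345.]
[355. 139. 363.  13.] [ 487. -123.  350. -127.]
[311.  30. 307. 126.] [ 369. -181.  472. -180.]
[359. 141. 166. 143.] [ 489. -117.  496. -347.]
[232. 146. 359. 145.] [ 498. -268.  494. -116.]
[253.   7. 164.   9.] [ 347. -245.  350. -340.]
[173.  29. 212.  28.] [ 370. -332.  369. -289.]
[172. 140. 353. 138.] [ 493. -339.  486. -125.]
[361. 138. 365.  97.] [ 485. -115.  438. -116.]
[173.  66. 171.  32.] [ 408. -333.  373. -334.]
[208. 113. 208.  76.] [ 460. -296.  419. -295.]
[321.  28. 351.  28.] [ 366. -171.  366. -139.]
[366.  76. 369.  24.] [ 415. -117.  361. -119.]
104.2 [ 499.6 -232.2  299.2] F [-0.3 -1.5 -0.7] w 70.1 gf 0.0
```

```bash
python3 - <<'E'
from h import *
env.move_ptp([400,-230,350],down(np.pi)); env.sleep(.3)
print(env.finish_job())
E
```

```text
the job is handed in; nothing more can be done
None
```

The job is handed in: both pine blocks were pressed in the jig (plunger down to its stop) and lie flat in the tray again, with the plate left upright; the marks were not visible at camera resolution, so I judged the press by its travel and force.

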